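Read a mould's temperature with the pull-out thermometer

ROBOT

A 6-joint arm with a two-finger parallel gripper is mounted at the origin on the work surface. World frame = base frame: x ahead of the robot, y to its left, z up, the work surface at z = 0. Lengths are in m, angles in rad, forces in N, time in s.
With the tool pointing down it reaches from about 0.375 to 0.9 m from the base axis. Payload 3.1 kg.
Tool frame: the origin (TCP) lies on the centre line of the jaws, within the pads' length; the fingertips stand 14 mm ahead of it and the grasp point (between the pads) lies 5 mm behind it; z points along the fingers, y is the line along which they close (so a half turn about z gives the same grasp; the last joint's range is limited). The gripper opens to 87 mm and grips with 3 to 60 N. Pads are 19 mm wide; open, the fingers measure 117 mm over their backs; the gripper's body (75 mm by 190 mm) begins 51 mm behind the grasp point.
Start: joints at [1.137, 0.527, 1.433, -0, 1.181, -0.178], TCP at [0.157, 0.605, 0.237] pointing down, gripper open.
Joint ranges: [-3.08, 3.08], [-0.75, 2.2], [0.22, 2.44], [-1.43, 4.57], [0, 2.65], [-2.85, 2.85]. Speed limits (rad/s): [2.79, 2.79, 3.14, 3.14, 3.14, 3.14].

INTERFACE

Orientations are given as a unit quaternion [x, y, z, w].
In Python, from rig import robot gives the robot as it stands.
- The arm moves only by the tool move_arm, never from a script. Its argument "commands" is a list of rows, each an object with "hand": the finger opening in cm, from 0 to 8.7; "travel": the shift along the tool's x, y, z in cm, a list of three; "twist": the turn, a rotation vector about the tool's x, y, z in degrees, a list of three. In form: [{"hand": hand, "travel": [dx, dy, dz], "twist": [wx, wy, wz]}, ...]. A call has 1 to 5 rows; each row shifts and turns the commanded pose from where the row before left it, along the tool's axes as they then stand; what a row does not reach is not made up. A row lasts 1/12 s, in which the tool goes at most 41.7 mm and 7.16 degrees, less where a joint would pass 70% of its speed; a pose out of reach is approached as far as the arm can. A call is refused whole if a number of a shift passes 4.17 or a number of a turn 7.16, either way. A call with a gripper value outside its range is refused whole. The fingers move at their own pace and stop on an object; "force" is the grip in N (left out, the last holds). Time passes only in rows, so rows that do not move let the fingers close. It gives the time, the measured TCP pose, the force, the opening and the grip force at its end, in the units of the state.
- robot.get_obs(): the state, without advancing time (a new reading comes with each control period).
- robot.camera(name): name is "side" or "top" or "wrist"; returns a dict with "frame" (384x512x3 uint8, red, green, blue), "fov_y" (degrees; the focal length in pixels is half the picture's height over the tangent of half this angle, whatever the lens; pixels are square), "cx", "cy" (the principal point, pixels), "extrinsics" (4x4, takes a point from camera to world coordinates); the wrist camera has in their place "T_tool_cam" (4x4, takes a point from camera to tool coordinates, whose origin is the TCP and whose axes are the flange's). Camera axes: x right, y down, z forward; pixel columns grow to the right and rows downward; lengths in m; the calibration is good to about 2 mm. A picture is of the moment at which its call begins: read the wrist's pose just before it. There is no depth.
- robot.hand_in(): hands the job in; it is judged then, once.
The state is a dict: "time": time; "q": joint angles; "joint_velocities": joint speeds; "joint_torque": joint torques, N m; "position": TCP position; "tool_rot": TCP orientation; "ft_force": force on the tool from outside, world axes, zero at the start; "moment": the same for the moment, N m; "grip_width": finger opening in m; "grip_force": force on a finger pad.
Only numpy, scipy, OpenCV 4.12 (cv2) and the standard library are available. Lean on these libraries where they do the work, as an engineer would, in place of code of your own. Each camera call takes 0.05 s, during which the arm holds its last target. There are 200 camera calls.

TASK

Slide the bar mould (the one with the upright fin) across from its white side board to the middle of the bare metal cold plate, square to the plate, without lifting it, and let go of it. Then pinch the grip of the telescoping thermometer so that its side button is pressed in, and pull it out past the first stop to the second stop, the end of its travel, over the mould. It springs back when let go, so finish while still holding the grip there with the button pressed in; leave everything else where it stands.

Things in the scene. Friction and masses are not known exactly. Their poses are not given: they have to be found in the camera images.
- unit: fixed cold-plate unit, 200 mm (x) by 520 mm (y), 30 mm high, flat top without steps: bare aluminium cold plate 156 mm wide (y) in the middle, a white plastic side board 176 mm wide at each side (+y, -y). A foot behind (+x) carries the thermometer's post and sleeve. Origin: on the bench under the plate's centre; x points away from the robot, along the sleeve, z up. Position, yaw vary
- plate_centre (a point): centre of the cold plate's upper face, 30 mm above the bench; axes as unit. The sleeve, a level square steel tube 30 by 30 mm, reaches from 145 to 305 mm beyond it (+x), its axis 135 mm above the bench; below its mouth stands a black display box, top 58 mm above the bench
- mould: aluminium bar mould, 110 mm (x) by 90 (y), 22 high, 0.3 to 0.6 kg, three open cavities in its +x half. On its -x half an upright black fin, 40 mm long (x), 12 thick (y), 22 to 56 mm above the underside, centred 33 mm from the mould's centre. Origin: centre of underside, z up. Starts flat on either side board, within 0.6 rad of the unit's yaw; ends with its x along the unit's, fin to the robot
- probe: black grip block of the thermometer, 40 (x) by 30 (y) by 36 mm high, axes as unit, origin at its centre, 135 mm above the bench. Home: 120 mm beyond the plate's centre (+x); first stop: pulled 60 mm towards -x; second stop, end of travel: 120 mm, right above the plate's centre. A snout 20 mm across hangs to 38 mm below the origin; a 14 mm rod runs back (+x) into the sleeve
- button_face (a point): centre of the outer face of the round push button, 18 mm across, standing 9 mm out of the middle of the grip block's +y side; pinching the block from above, one finger on each y side, presses it in
- probe_button (a joint): how far the button is pressed in, m: 0 out, 0.007 fully in; 2 N to start, 5.5 N fully in, springs back. Out: the thermometer is locked at home and catches at the first stop. In by over 4 mm: it runs freely. A spring draws it back, 1 N at home to 3.3 N fully out; it does not lock at the second stop
- lid: bystander: round steel lid with a knob, 90 mm across, 30 mm high, on the other white side board; origin: centre of the underside
- cup: bystander: open steel cup, 64 mm across, 60 mm high, on the bench behind the +y side board, 0.16 to 0.19 m to the +y side of the sleeve's axis; origin: centre of the underside
- jar: bystander: closed jar, 60 mm across, 85 mm high, on the bench behind the -y side board, 0.16 to 0.19 m to the -y side of the sleeve's axis; origin: centre of the underside
- spatula: bystander: spatula with a white handle lying flat on the bench, left of the unit, pointing away from the robot; origin: its underside
- syrup: bystander: amber bottle, 60 mm across, 200 mm high, on the bench left of the unit; origin: centre of the underside

How it is judged:
By the outcome, as a careful person would: the job done as asked, in the order asked, and still so for the second after the job is handed in, while the arm keeps its last pose, push and grip.
It also fails if it takes over 48 s, if anything falls off the work surface, if the arm or the gripper's body presses on something with over 40 N, if the wrist force passes 120 N, or if a joint passes its speed limit or range.

## Working session

There is one attempt and no reset: what is moved stays moved. The work goes in short steps, Python scripts to look and compute and a tool call to move; the robot and the scene stay as the last step left them, time stands still between calls to the robot, and variables do not carry over. Pictures are saved under pics/ and viewed, at most 13 in all, crops included, and the job is handed in when it is done.

Besides the shell and the picture viewer there is one more tool, called after "Request:" as a command line: name --argument value ..., lists and objects as JSON in quotes. move_arm: Moves the arm, as the interface text tells. Its arguments: {"type":"object","properties":{"commands":{"type":"array"},"force":{"type":"number"}},"required":["commands"]}

```bash
mkdir -p pics; cat > h.py <<'E'
import numpy as np, cv2
from rig import robot
from scipy.spatial.transform import Rotation as R
def cam(n):
    o=robot.get_obs(); c=robot.camera(n); f=c["frame"]; 
    c["f"]=f.shape[0]/2/np.tan(np.radians(c["fov_y"])/2)
    if n=="wrist":
        T=np.eye(4);T[:3,:3]=R.from_quat(o["tool_rot"]).as_matrix();T[:3,3]=o["position"]
        c["E"]=T@np.array(c["T_tool_cam"])
    else: c["E"]=np.array(c["extrinsics"])
    return c
def ray(c,p,z):
    p=np.atleast_2d(p).astype(float)
    d=np.c_[(p[:,0]-c["cx"])/c["f"],(p[:,1]-c["cy"])/c["f"],np.ones(len(p))]@c["E"][:3,:3].T
    o=c["E"][:3,3]; return o+d*((z-o[2])/d[:,2])[:,None]
def proj(c,P):
    P=np.atleast_2d(P); q=(P-c["E"][:3,3])@c["E"][:3,:3]
    return np.c_[c["cx"]+c["f"]*q[:,0]/q[:,2],c["cy"]+c["f"]*q[:,1]/q[:,2]]
def save(c,n): cv2.imwrite(f"pics/{n}.png",cv2.cvtColor(c["frame"],cv2.COLOR_RGB2BGR))
E
python3 - <<'E'
from h import *
for n in("top","side"):
    c=cam(n);save(c,n+"0");print(n,c["f"],c["cx"],c["cy"],c["E"].round(3).tolist())
o=robot.get_obs();print(o)
print(robot.camera("wrist")["T_tool_cam"])
E
```

```text
top 368.7789581721645 254.63878522258634 190.13777336958705 [[0.003, -0.995, 0.104, 0.498], [-1.0, -0.003, -0.0, 0.143], [0.0, -0.104, -0.995, 1.087], [0.0, 0.0, 0.0, 1.0]]
side 356.5448774020436 254.3827375521925 187.2710380116574 [[0.992, -0.091, 0.083, 0.533], [-0.123, -0.709, 0.694, -0.416], [-0.005, -0.699, -0.715, 0.702], [0.0, 0.0, 0.0, 1.0]]
{'time': 0.1, 'q': array([ 1.13746358e+00,  5.28378637e-01,  1.43377633e+00,  7.73656375e-06,
        1.18143516e+00, -1.78488305e-01]), 'joint_velocities': array([-8.03471780e-04, -1.70978817e-03, -2.79773806e-03, -1.76464969e-04,
       -3.99391629e-06,  4.25177838e-04]), 'joint_torque': array([ 4.46950553e-04, -4.40984917e+01, -1.77149445e+01,  6.35402952e-02,
        5.33902121e-02, -5.10982215e-05]), 'position': array([0.15724704, 0.60423032, 0.23566546]), 'tool_rot': array([ 1.27079082e-01,  9.91892086e-01, -9.51290336e-04, -3.04192036e-04]), 'ft_force': array([-0.45982951, -0.08155237, -0.39824802]), 'moment': array([ 5.25757145e-03,  5.14772116e-02, -3.94880560e-05]), 'grip_force': 0.0, 'grip_width': 0.0870004374388095}
[[-4.83791574e-04 -9.63686704e-01 -2.67035020e-01  7.20650994e-02]
 [ 9.99999558e-01 -2.51087514e-04 -9.05580333e-04  5.48252810e-04]
 [ 8.05646567e-04 -2.67035340e-01  9.63686400e-01 -1.48340628e-01]
 [ 0.00000000e+00  0.00000000e+00  0.00000000e+00  1.00000000e+00]]
```

View pics/top0.png

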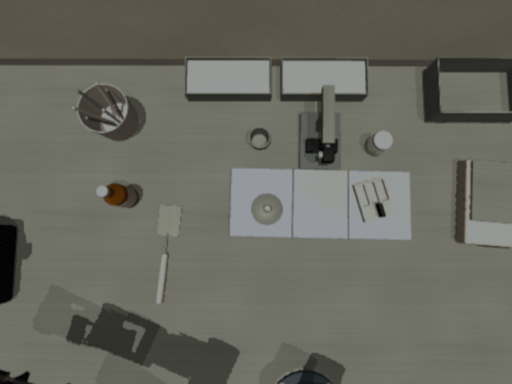

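View pics/side0.png

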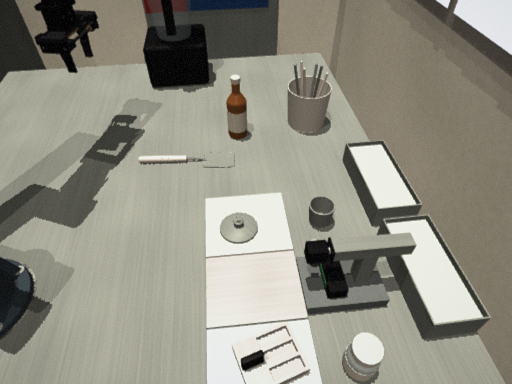

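The top view shows the unit at px (230..410, 168..240). The mould is on the right (-y) board at about (373,200), with its fin at (380,210). The lid is on the left board at (267,209), the grip near (326,153), the cup at (260,139) and the jar at (381,142).

```bash
python3 - <<'E'
from h import *
c=cam("top");im=c["frame"].astype(int)
sub=c["frame"][70:250,220:420]; 
cv2.imwrite("pics/topcrop.png",cv2.cvtColor(cv2.resize(sub,None,fx=4,fy=3.3,interpolation=cv2.INTER_CUBIC)[:594],cv2.COLOR_RGB2BGR))
for p in [(240,180),(320,200),(300,200),(400,180),(360,200),(380,210),(220,200),(366,205)]: print(p,im[p[1],p[0]])
hsv=cv2.cvtColor(c["frame"],cv2.COLOR_RGB2HSV)
m=((im[:,:,2]>im[:,:,0]+5)&(im[:,:,2]>140)).astype(np.uint8)
m[:160]=0;m[250:]=0
for k in cv2.findContours(m,cv2.RETR_EXTERNAL,cv2.CHAIN_APPROX_NONE)[0]:
    if cv2.contourArea(k)>200:
        r=cv2.minAreaRect(k);b=cv2.boxPoints(r);w=ray(c,b,.03);print(cv2.contourArea(k),b.round(1).tolist(),w[:,:2].round(4).tolist())
d=(im.max(2)<45).astype(np.uint8);d[:180]=0;d[230:]=0;d[:,:350]=0
for k in cv2.findContours(d,cv2.RETR_EXTERNAL,cv2.CHAIN_APPROX_NONE)[0]:
    if cv2.contourArea(k)>10: print("fin",cv2.boxPoints(cv2.minAreaRect(k)).round(1).tolist())
E
```

```text
(240, 180) [148 152 157]
(320, 200) [149 152 151]
(300, 200) [149 153 154]
(400, 180) [148 152 151]
(360, 200) [149 153 148]
(380, 210) [22 21 19]
(220, 200) [113 113 103]
(366, 205) [139 138 131]
1060.0 [[349.0, 238.0], [349.0, 186.0], [404.0, 186.0], [404.0, 238.0]] [[0.4728, -0.1257], [0.6216, -0.1292], [0.6221, -0.2879], [0.4732, -0.2821]]
1338.0 [[293.0, 237.0], [293.0, 184.0], [346.0, 184.0], [346.0, 237.0]] [[0.4751, 0.0336], [0.627, 0.0324], [0.6274, -0.1207], [0.4756, -0.1172]]
3940.0 [[229.5, 235.0], [231.5, 167.6999969482422], [291.8999938964844, 169.39999389648438], [290.0, 236.6999969482422]] [[0.4803, 0.2142], [0.6741, 0.2106], [0.6696, 0.0352], [0.4759, 0.0421]]
fin [[375.3999938964844, 204.1999969482422], [380.5, 202.5], [384.6000061035156, 214.8000030517578], [379.5, 216.5]]
```

View pics/topcrop.png

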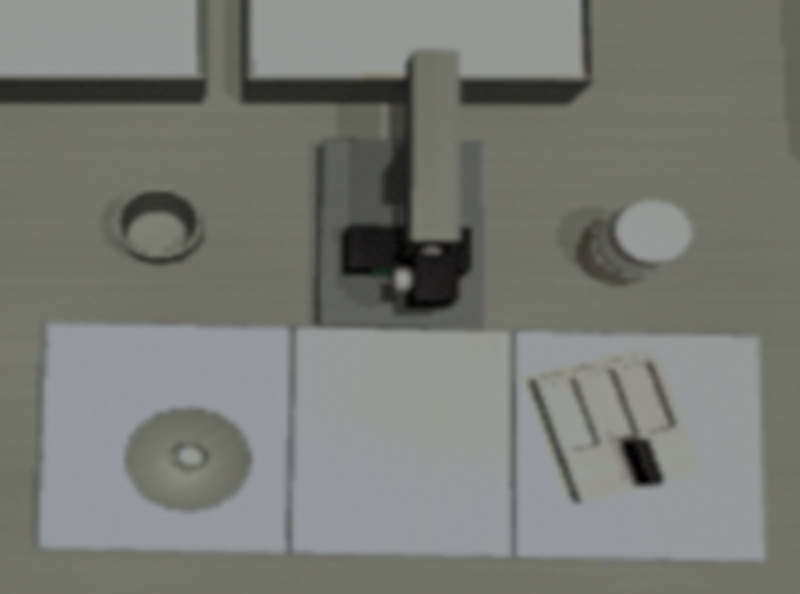

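```bash
cat >> h.py <<'E'
def plan(xy,z,psi,rot_rows=None):
    """tool x = -(cos psi, sin psi); print shift & twist in tool frame"""
    o=robot.get_obs();M=R.from_quat(o["tool_rot"]).as_matrix()
    p=np.degrees(np.arctan2(-M[1,0],-M[0,0]))
    d=np.array([*xy,z])-o["position"]
    print("psi now",p.round(2),"pos",o["position"].round(4),"travel cm (tool)",(M.T@d*100).round(2),"twist z deg",round(p-psi,2),"t",o["time"])
E
python3 - <<'E'
from h import *
c=cam("top")
px=lambda u,v:(220+(u-1.5)/4,70+(v-1.15)/3.3)
C=np.array([px(*p) for p in[(46,323),(760,337),(765,560),(40,548)]])
W=ray(c,C,.03)[:,:2];print(W.round(4));ctr=W.mean(0)
e=(W[0]-W[1])+(W[3]-W[2]);print("ctr",ctr,"yaw",np.degrees(np.arctan2(-e[0],e[1])),np.linalg.norm(e)/2)
M=ray(c,[px(*p) for p in[(528,379),(652,353),(697,475),(577,502)]],.052)[:,:2];print(M.round(4),M.mean(0));
e=(M[0]-M[3])+(M[1]-M[2]);print("myaw",np.degrees(np.arctan2(e[1],e[0])),np.linalg.norm(e)/2)
plan([.45,-.12],.237,0)
E
```

```text
[[ 0.6745  0.2115]
 [ 0.6637 -0.3059]
 [ 0.4695 -0.3015]
 [ 0.4782  0.2139]]
ctr [ 0.57147183 -0.04548869] yaw -1.0798834272572313 0.5165169170481061
[[ 0.6234 -0.131 ]
 [ 0.6461 -0.2194]
 [ 0.5416 -0.2475]
 [ 0.5185 -0.1628]] [ 0.58238257 -0.19019328]
myaw 15.93707630708594 0.10892303741585134
psi now -14.6 pos [0.1574 0.6045 0.2361] travel cm (tool) [-4.658e+01 -6.274e+01 -3.000e-02] twist z deg -14.6 t 0.25
```

Request:
move_arm --commands '[{"hand":8.7,"travel":[-2.57,-3.07,0],"twist":[0,0,0]},{"hand":8.7,"travel":[-2.57,-3.07,0],"twist":[0,0,0]},{"hand":8.7,"travel":[-2.57,-3.07,0],"twist":[0,0,0]},{"hand":8.7,"travel":[-2.57,-3.07,0],"twist":[0,0,0]},{"hand":8.7,"travel":[-2.57,-3.07,0],"twist":[0,0,0]}]'

```text
time: 0.67
position: [0.2434, 0.4222, 0.2365]
tool_rot: [0.127, 0.992, -0.0, 0.0]
ft_force: [1.2, -0.7, -0.4]
grip_width: 0.087
grip_force: 0.0
```

Request:
move_arm --commands '[{"hand":8.7,"travel":[-2.57,-3.07,0],"twist":[0,0,0]},{"hand":8.7,"travel":[-2.57,-3.07,0],"twist":[0,0,0]},{"hand":8.7,"travel":[-2.57,-3.07,0],"twist":[0,0,0]},{"hand":8.7,"travel":[-2.57,-3.07,0],"twist":[0,0,0]},{"hand":8.7,"travel":[-2.57,-3.07,0],"twist":[0,0,0]}]'

```text
time: 1.08
position: [0.3292, 0.2413, 0.2368]
tool_rot: [0.127, 0.992, 0.0, 0.0]
ft_force: [1.0, -0.4, 0.6]
grip_width: 0.0871
grip_force: 0.0
```

Request:
move_arm --commands '[{"hand":8.7,"travel":[-2.57,-3.07,0],"twist":[0,0,0]},{"hand":8.7,"travel":[-2.57,-3.07,0],"twist":[0,0,0]},{"hand":8.7,"travel":[-2.57,-3.07,0],"twist":[0,0,0]},{"hand":8.7,"travel":[-2.57,-3.07,0],"twist":[0,0,0]},{"hand":8.7,"travel":[-2.57,-3.07,0],"twist":[0,0,0]}]'

```text
time: 1.5
position: [0.415, 0.06, 0.2368]
tool_rot: [0.127, 0.992, 0.0, 0.0]
ft_force: [-0.5, 0.6, -0.4]
grip_width: 0.0867
grip_force: 0.0
```

Request:
move_arm --commands '[{"hand":8.7,"travel":[-2.57,-3.07,0],"twist":[0,0,-4.5]},{"hand":8.7,"travel":[-2.57,-3.07,0],"twist":[0,0,-4.5]},{"hand":8.7,"travel":[-2.57,-3.07,0],"twist":[0,0,-4.5]},{"hand":8.7,"travel":[-2.0,-2.0,0],"twist":[0,0,0]},{"hand":8.7,"travel":[0,0,0],"twist":[0,0,0]}]'

```text
time: 1.92
position: [0.4989, -0.0677, 0.2371]
tool_rot: [0.012, 1.0, -0.002, 0.003]
ft_force: [1.2, -0.4, -0.2]
grip_width: 0.0868
grip_force: 0.0
```

```bash
python3 - <<'E'
from h import *
c=cam("wrist");cv2.imwrite("pics/w1.png",cv2.cvtColor(cv2.resize(c["frame"],(800,600),interpolation=cv2.INTER_CUBIC),cv2.COLOR_RGB2BGR));print(c["f"],c["E"].round(3).tolist())
import pickle;pickle.dump(c,open("w1.pkl","wb"))
plan([.5,-.12],.237,0)
E
```

```text
279.00499115629907 [[0.024, 0.962, 0.273, 0.426], [1.0, -0.022, -0.011, -0.065], [-0.004, 0.274, -0.962, 0.385], [0.0, 0.0, 0.0, 1.0]]
psi now -1.31 pos [ 0.4959 -0.065   0.2366] travel cm (tool) [-0.53 -5.49 -0.04] twist z deg -1.31 t 1.9667
```

View pics/w1.png

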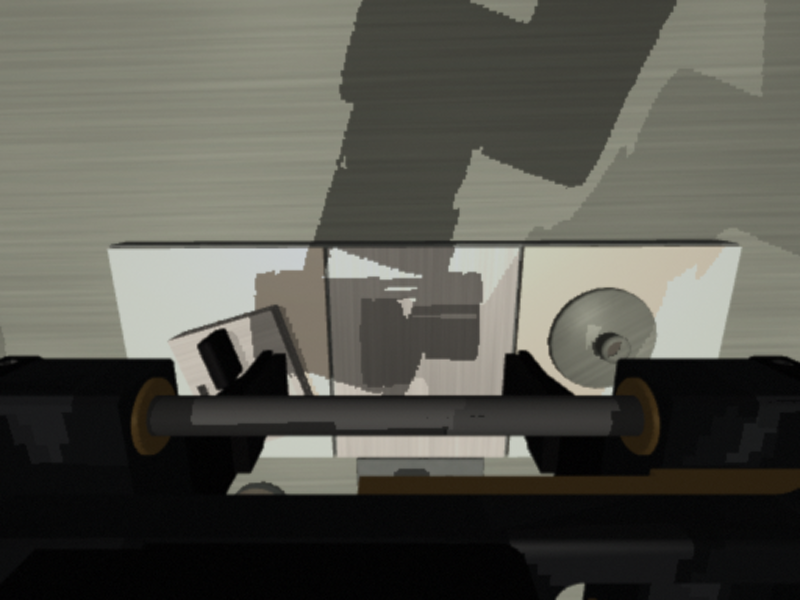

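The wrist view (800x600) shows the unit's front edge from (108,247) to (740,245), with seams at the front edge at x=326 and 523. The mould's near corners are at (168,340) and (275,307), and the fin is at about (215,355).

```bash
python3 - <<'E'
from h import *
import pickle;c=pickle.load(open("w1.pkl","rb"));s=.64
P=lambda L,z:ray(c,(np.array(L)+.5)*s-.5,z)[:,:2]
F=P([(108,248),(740,246),(326,248),(523,247),(333,457),(507,457)],.03);print("unit",F.round(4).tolist(),np.linalg.norm(F[0]-F[1]))
e=F[1]-F[0];yaw=np.arctan2(-e[0],e[1]);print("yaw",np.degrees(yaw),"ctr",(F[0]+F[1])/2+.1*np.array([np.cos(yaw),np.sin(yaw)]), (F[2]+F[3])/2+.1*np.array([np.cos(yaw),np.sin(yaw)]))
M=P([(168,340),(275,307)],.052);e=M[1]-M[0];y=np.arctan2(-e[0],e[1]);u=np.array([np.cos(y),np.sin(y)])
print("mould",M.round(4),np.linalg.norm(e),"yaw",np.degrees(y),"ctr",M.mean(0)+.055*u,"fin",M.mean(0)+.022*u)
# subpixel: print gradient around crop of fin
im=c["frame"];cv2.imwrite("pics/w1c.png",cv2.cvtColor(cv2.resize(im[185:275,60:220],(800,450),interpolation=cv2.INTER_CUBIC),cv2.COLOR_RGB2BGR))
t=cam("top");f=np.array([[375.4,204.2],[380.5,202.5],[384.6,214.8],[379.5,216.5]]);print("fin top@.086",ray(t,f,.086)[:,:2].mean(0),"@.07",ray(t,f,.07)[:,:2].mean(0))
E
```

```text
unit [[0.4699, -0.3022], [0.4804, 0.2117], [0.4741, -0.1241], [0.4771, 0.0362], [0.6701, -0.1307], [0.6735, 0.0322]] 0.5139819245756931
yaw -1.170640624311198 ctr [ 0.57517274 -0.04729741] [ 0.57560747 -0.04600167]
mould [[ 0.5428 -0.2539]
 [ 0.517  -0.1641]] 0.09344487417508952 yaw 16.02426351265464 ctr [ 0.58276164 -0.19382734] fin [ 0.55104386 -0.2029368 ]
fin top@.086 [ 0.55115614 -0.19741677] @.07 [ 0.55200516 -0.20285957]
```

View pics/w1c.png

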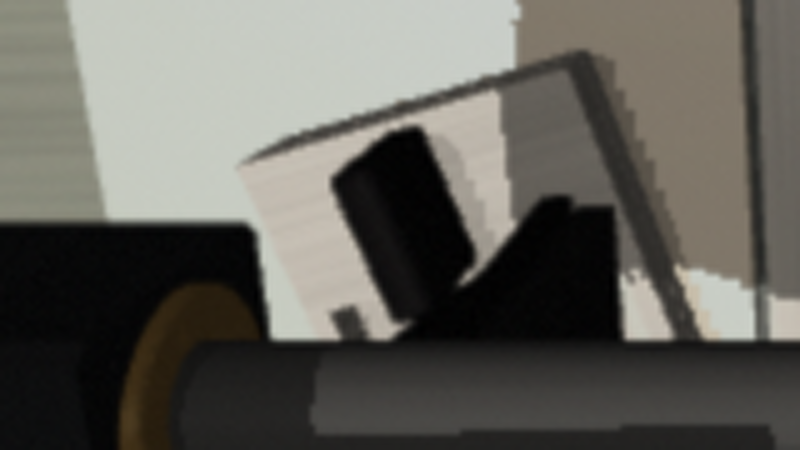

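The crop shows the mould's top-face near corners at (245,164) and (573,70). The fin's top face runs from (332,182) to (395,322).

```bash
python3 - <<'E'
from h import *
import pickle;c=pickle.load(open("w1.pkl","rb"))
P=lambda L,z:ray(c,np.array([60,185])+(np.array(L)+.5)/5-.5,z)[:,:2]
M=P([(245,164),(573,70)],.052);e=M[1]-M[0];y=np.arctan2(-e[0],e[1]);u=np.array([np.cos(y),np.sin(y)])
print(M.round(4),np.linalg.norm(e),"yaw",np.degrees(y),"ctr",M.mean(0)+.055*u,"fin",M.mean(0)+.022*u)
r=P([(573,70),(675,340)],.052);d=r[1]-r[0];print("side yaw",np.degrees(np.arctan2(d[1],d[0])))
l=P([(332,182),(397,322)],.086);d=l[1]-l[0];print("fin left edge",l.round(4),np.linalg.norm(d),np.degrees(np.arctan2(d[1],d[0])))
plan([.551,-.200],.200,15.5)
E
```

```text
[[ 0.5428 -0.2523]
 [ 0.5199 -0.1664]] 0.0888897392938653 yaw 14.919360828323715 ctr [ 0.58450864 -0.19520206] fin [ 0.5526211  -0.20369822]
side yaw 14.602203435598542
fin left edge [[ 0.5357 -0.214 ]
 [ 0.5711 -0.2038]] 0.03680258557212235 15.969802211754788
psi now -1.23 pos [ 0.4939 -0.0631  0.2362] travel cm (tool) [ -6.01 -13.56   3.61] twist z deg -16.73 t 2.0167
```

Request:
move_arm --commands '[{"hand":5,"travel":[-1.53,-3.47,0.9],"twist":[0,0,0]},{"hand":5,"travel":[-1.53,-3.47,0.9],"twist":[0,0,0]},{"hand":5,"travel":[-1.53,-3.47,0.9],"twist":[0,0,0]},{"hand":5,"travel":[-1.53,-3.47,0.9],"twist":[0,0,0]},{"hand":5,"travel":[0,0,0],"twist":[0,0,-5.5]}]'

```text
time: 2.43
position: [0.5541, -0.2071, 0.1991]
tool_rot: [-0.038, 0.999, -0.002, 0.001]
ft_force: [0.6, -0.1, -0.0]
grip_width: 0.0615
grip_force: 0.0
```

Request:
move_arm --commands '[{"hand":5,"travel":[0,0,0],"twist":[0,0,-5.5]},{"hand":5,"travel":[0,0,0],"twist":[0,0,-5.5]},{"hand":5,"travel":[0,0,0],"twist":[0,0,0]},{"hand":5,"travel":[0,0,0],"twist":[0,0,0]},{"hand":5,"travel":[0,0,0],"twist":[0,0,0]}]'

```text
time: 2.85
position: [0.5518, -0.201, 0.2007]
tool_rot: [-0.134, 0.991, 0.0, -0.0]
ft_force: [-0.0, -0.2, 0.3]
grip_width: 0.0501
grip_force: 0.0
```

```bash
python3 - <<'E'
from h import *
plan([.552,-.203],.070,15.3)
c=cam("wrist");save(c,"w2")
plan([.552,-.203],.070,15.3)
print(proj(c,[[.552,-.203,.086],[.552,-.203,.07]]))
E
```

```text
psi now 15.36 pos [ 0.5518 -0.201   0.2007] travel cm (tool) [ 0.03 -0.2  13.07] twist z deg 0.06 t 2.85
psi now 15.37 pos [ 0.552  -0.2013  0.2007] travel cm (tool) [ 0.04 -0.17 13.07] twist z deg 0.07 t 2.9
[[250.71427846 196.24698309]
 [250.82304408 192.18279254]]
```

View pics/w2.png

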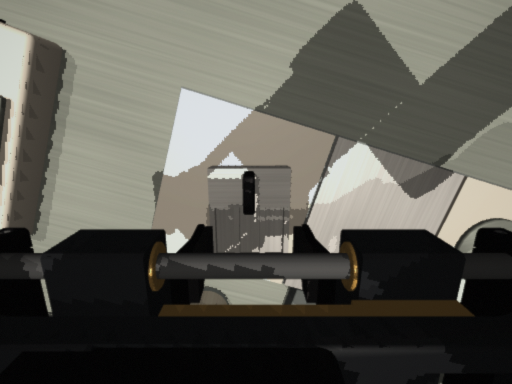

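The fin sits at (249,193), lined up with the tool and close to the predicted (251,196). I'll go down and grip it.

Request:
move_arm --commands '[{"hand":5,"travel":[0.04,-0.17,3.2],"twist":[0,0,0]},{"hand":5,"travel":[0,0,3.3],"twist":[0,0,0]},{"hand":5,"travel":[0,0,3.3],"twist":[0,0,0]},{"hand":5,"travel":[0,0,2.2],"twist":[0,0,0]},{"hand":5,"travel":[0,0,1.0],"twist":[0,0,0]}]'

```text
time: 3.32
position: [0.5503, -0.2025, 0.0675]
tool_rot: [-0.134, 0.991, 0.002, -0.002]
ft_force: [0.7, 0.1, 0.6]
grip_width: 0.0502
grip_force: 0.0
```

Request:
move_arm --commands '[{"hand":5,"travel":[0,0,0],"twist":[0,0,0]},{"hand":0,"travel":[0,0,0],"twist":[0,0,0]},{"hand":0,"travel":[0,0,0],"twist":[0,0,0]},{"hand":0,"travel":[0,0,0],"twist":[0,0,0]},{"hand":0,"travel":[0,0,0],"twist":[0,0,0]}]' --force 25

```text
time: 3.73
position: [0.5532, -0.2045, 0.0721]
tool_rot: [-0.134, 0.991, -0.001, 0.001]
ft_force: [0.2, 0.3, 0.1]
grip_width: 0.0308
grip_force: 0.0
```

Request:
move_arm --commands '[{"hand":0,"travel":[0,0,0],"twist":[0,0,0]},{"hand":0,"travel":[0,0,0],"twist":[0,0,0]},{"hand":0,"travel":[0,0,0],"twist":[0,0,0]}]'

```text
time: 3.98
position: [0.5526, -0.2045, 0.0711]
tool_rot: [-0.134, 0.991, -0.001, 0.0]
ft_force: [-1.0, 0.9, 3.3]
grip_width: 0.0117
grip_force: 25.0
```

```bash
python3 - <<'E'
from h import *
C=np.array([.5753,-.0463]);y=np.radians(-1.15);t=C-.033*np.array([np.cos(y),np.sin(y)]);print(t)
plan(t,.070,-1.15);print(robot.get_obs()["ft_force"],robot.get_obs()["grip_width"],robot.get_obs()["grip_force"])
E
```

```text
[ 0.54230665 -0.04563769]
psi now 15.41 pos [ 0.5526 -0.2045  0.0711] travel cm (tool) [-3.23 15.59  0.09] twist z deg 16.56 t 3.9833
[-1.02313198  0.939051    3.2770212 ] 0.011747173477493104 25.03580949269235
```

Request:
move_arm --commands '[{"hand":0,"travel":[0,0,0],"twist":[0,0,3.3]},{"hand":0,"travel":[0,0,0],"twist":[0,0,3.3]},{"hand":0,"travel":[0,0,0],"twist":[0,0,3.3]},{"hand":0,"travel":[0,0,0],"twist":[0,0,3.3]},{"hand":0,"travel":[0,0,0],"twist":[0,0,3.36]}]'

```text
time: 4.4
position: [0.5526, -0.2036, 0.0711]
tool_rot: [0.011, 1.0, 0.0, 0.0]
ft_force: [1.4, 0.9, 1.6]
grip_width: 0.0119
grip_force: 25.0
```

Request:
move_arm --commands '[{"hand":0,"travel":[0.1,1.2,0],"twist":[0,0,0]},{"hand":0,"travel":[0.1,1.2,0],"twist":[0,0,0]},{"hand":0,"travel":[0.1,1.2,0],"twist":[0,0,0]},{"hand":0,"travel":[0.1,1.2,0],"twist":[0,0,0]},{"hand":0,"travel":[0.1,1.2,0],"twist":[0,0,0]}]'

```text
time: 4.82
position: [0.549, -0.1432, 0.0711]
tool_rot: [0.01, 1.0, -0.001, 0.001]
ft_force: [0.6, -4.9, 3.2]
grip_width: 0.0118
grip_force: 25.0
```

Request:
move_arm --commands '[{"hand":0,"travel":[0.1,1.2,0],"twist":[0,0,0]},{"hand":0,"travel":[0.1,1.2,0],"twist":[0,0,0]},{"hand":0,"travel":[0.1,1.2,0],"twist":[0,0,0]},{"hand":0,"travel":[0.1,1.2,0],"twist":[0,0,0]},{"hand":0,"travel":[0.1,1.2,0],"twist":[0,0,0]}]'

```text
time: 5.23
position: [0.5451, -0.0829, 0.0711]
tool_rot: [0.009, 1.0, -0.001, 0.001]
ft_force: [0.2, -4.8, 3.6]
grip_width: 0.0117
grip_force: 25.0
```

Request:
move_arm --commands '[{"hand":0,"travel":[0.1,1.2,0],"twist":[0,0,0]},{"hand":0,"travel":[0.1,1.2,0],"twist":[0,0,0]},{"hand":0,"travel":[0.1,1.2,0],"twist":[0,0,0]},{"hand":0,"travel":[0,0,0],"twist":[0,0,0]},{"hand":0,"travel":[0,0,0],"twist":[0,0,0]}]'

```text
time: 5.65
position: [0.5421, -0.0445, 0.0711]
tool_rot: [0.01, 1.0, 0.002, 0.0]
ft_force: [1.7, 6.2, 7.0]
grip_width: 0.0116
grip_force: 25.0
```

```bash
python3 - <<'E'
from h import *
plan([.5423,-.0456],.070,-1.15)
c=cam("wrist");save(c,"w3");t=cam("top")
cv2.imwrite("pics/t3.png",cv2.cvtColor(cv2.resize(t["frame"][120:250,260:420],(800,585),interpolation=cv2.INTER_CUBIC),cv2.COLOR_RGB2BGR))
E
```

```text
psi now -1.11 pos [ 0.5421 -0.0445  0.0711] travel cm (tool) [-0.02 -0.11  0.11] twist z deg 0.04 t 5.65
```

View pics/w3.png

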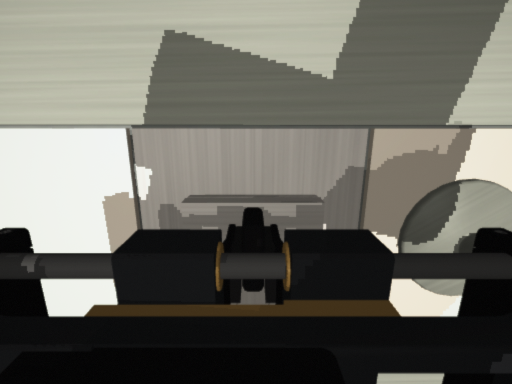

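The plate's front edge is at row 126, with seams at about (139,195) and (363,195). The mould's dark front face spans cols 184–324, rows 195–203. Next I'll measure how well it is centred.

```bash
python3 - <<'E'
from h import *
c=cam("wrist");g=cv2.cvtColor(c["frame"],cv2.COLOR_RGB2GRAY).astype(int)
print("col230",[(r,g[r,230]) for r in range(120,131)],[(r,g[r,230]) for r in range(188,212)])
print("col300",[(r,g[r,300]) for r in range(190,210)])
for r in(198,200,208): print(r,[(x,g[r,x]) for x in list(range(176,196))+list(range(314,332))])
for r in(140,190): print("seam",r,[(x,g[r,x]) for x in list(range(128,145))+list(range(356,376))])
E
```

```text
col230 [(120, np.int64(100)), (121, np.int64(101)), (122, np.int64(103)), (123, np.int64(103)), (124, np.int64(98)), (125, np.int64(78)), (126, np.int64(81)), (127, np.int64(85)), (128, np.int64(110)), (129, np.int64(147)), (130, np.int64(151))] [(188, np.int64(141)), (189, np.int64(140)), (190, np.int64(140)), (191, np.int64(139)), (192, np.int64(139)), (193, np.int64(136)), (194, np.int64(115)), (195, np.int64(79)), (196, np.int64(83)), (197, np.int64(89)), (198, np.int64(80)), (199, np.int64(79)), (200, np.int64(79)), (201, np.int64(81)), (202, np.int64(95)), (203, np.int64(135)), (204, np.int64(139)), (205, np.int64(134)), (206, np.int64(104)), (207, np.int64(99)), (208, np.int64(101)), (209, np.int64(103)), (210, np.int64(103)), (211, np.int64(100))]
col300 [(190, np.int64(143)), (191, np.int64(143)), (192, np.int64(142)), (193, np.int64(138)), (194, np.int64(120)), (195, np.int64(86)), (196, np.int64(83)), (197, np.int64(81)), (198, np.int64(77)), (199, np.int64(76)), (200, np.int64(75)), (201, np.int64(74)), (202, np.int64(94)), (203, np.int64(130)), (204, np.int64(128)), (205
[... 3498 characters left out ...]
(218)), (133, np.int64(117)), (134, np.int64(77)), (135, np.int64(74)), (136, np.int64(74)), (137, np.int64(128)), (138, np.int64(202)), (139, np.int64(237)), (140, np.int64(240)), (141, np.int64(241)), (142, np.int64(241)), (143, np.int64(240)), (144, np.int64(238)), (356, np.int64(102)), (357, np.int64(102)), (358, np.int64(101)), (359, np.int64(100)), (360, np.int64(99)), (361, np.int64(87)), (362, np.int64(63)), (363, np.int64(59)), (364, np.int64(72)), (365, np.int64(75)), (366, np.int64(78)), (367, np.int64(97)), (368, np.int64(115)), (369, np.int64(118)), (370, np.int64(117)), (371, np.int64(118)), (372, np.int64(118)), (373, np.int64(118)), (374, np.int64(118)), (375, np.int64(118))]
```

```bash
python3 - <<'E'
from h import *
c=cam("wrist")
b=ray(c,[(187.4,194.4),(317.5,194.4)],.03)[:,:2];t=ray(c,[(181,202.4),(325,202.4)],.052)[:,:2]
s=ray(c,[(137.2,190),(361.3,190),(133,140),(367,140)],.03)[:,:2];f=ray(c,[(150,128.2),(350,128.2)],.03)[:,:2]
y=np.radians(-1.15);Rm=np.array([[np.cos(y),np.sin(y)],[-np.sin(y),np.cos(y)]])
for n,a in zip(("bot","top","seam","front"),(b,t,s,f)): print(n,(a@Rm.T).round(4).tolist())
plan([.5423,-.0456],.070,-1.15)
E
```

```text
bot [[0.5212, -0.0791], [0.5213, 0.0123]]
top [[0.5205, -0.0782], [0.5206, 0.0119]]
seam [[0.518, -0.114], [0.5181, 0.0427], [0.4837, -0.113], [0.4838, 0.043]]
front [[0.476, -0.1009], [0.4761, 0.0309]]
psi now -1.15 pos [ 0.5421 -0.0446  0.0711] travel cm (tool) [-0.02 -0.1   0.11] twist z deg -0.0 t 5.85
```

Request:
move_arm --commands '[{"hand":0,"travel":[0,-0.2,0],"twist":[0,0,0]},{"hand":0,"travel":[0,0,0],"twist":[0,0,0]},{"hand":0,"travel":[0,0,0],"twist":[0,0,0]}]'

```text
time: 6.1
position: [0.5417, -0.0464, 0.0711]
tool_rot: [0.01, 1.0, 0.002, -0.0]
ft_force: [1.0, 6.6, 7.4]
grip_width: 0.012
grip_force: 25.0
```

```bash
python3 - <<'E'
from h import *
plan([.5423,-.0466],.071,-1.15)
c=cam("wrist");g=cv2.cvtColor(c["frame"],cv2.COLOR_RGB2GRAY).astype(int)
r=200;print(g[r,178:188],g[r,316:326],g[190,132:140],g[190,358:366])
E
```

```text
psi now -1.12 pos [ 0.5417 -0.0464  0.0711] travel cm (tool) [-0.06 -0.02  0.01] twist z deg 0.03 t 6.1
[143 146 144 142 134 105  85  80  80  80] [77 77 77 78 77 78 84 93 97 98] [243 243 240 170  91  75  76 111] [ 99 101 101 101 101  97  73  60]
```

The mould is centred to about 0.5 mm. Releasing it and rising.

Request:
move_arm --commands '[{"hand":4,"travel":[0,0,0],"twist":[0,0,0]},{"hand":4,"travel":[0,0,0],"twist":[0,0,0]},{"hand":4,"travel":[0,0,0],"twist":[0,0,0]},{"hand":4,"travel":[0,0,0],"twist":[0,0,0]},{"hand":4,"travel":[0,0,-0.5],"twist":[0,0,0]}]'

```text
time: 6.57
position: [0.5412, -0.0495, 0.0746]
tool_rot: [0.01, 1.0, 0.001, -0.002]
ft_force: [-0.4, 1.1, 0.3]
grip_width: 0.036
grip_force: 0.0
```

Request:
move_arm --commands '[{"hand":4,"travel":[0,0,-3],"twist":[0,0,0]},{"hand":7,"travel":[0,0,-3.6],"twist":[0,0,0]},{"hand":7,"travel":[0,0,-3.8],"twist":[0,0,0]},{"hand":7,"travel":[0,0,-3.8],"twist":[0,0,0]},{"hand":7,"travel":[0,0,-1.8],"twist":[0,0,0]}]'

```text
time: 6.98
position: [0.5442, -0.0504, 0.2405]
tool_rot: [0.01, 1.0, -0.001, 0.003]
ft_force: [0.7, -0.4, -0.6]
grip_width: 0.0591
grip_force: 0.0
```

Request:
move_arm --commands '[{"hand":7,"travel":[-2,0,0],"twist":[0,0,0]},{"hand":7,"travel":[-2,0,0],"twist":[0,0,0]},{"hand":7,"travel":[0,0,0],"twist":[0,0,0]},{"hand":7,"travel":[0,0,0],"twist":[0,0,0]}]'

```text
time: 7.32
position: [0.5824, -0.0507, 0.2355]
tool_rot: [0.01, 1.0, 0.0, -0.0]
ft_force: [-0.7, 0.3, -0.3]
grip_width: 0.0696
grip_force: 0.0
```

```bash
python3 - <<'E'
from h import *
c=cam("wrist");C=np.array([.5752,-.0469]);y=np.radians(-1.15);u=np.array([np.cos(y),np.sin(y)]);v=np.array([-u[1],u[0]])
im=c["frame"].copy()
for n in("top","wrist"):
    c=cam(n);im=c["frame"].copy()
    pts=[]
    for a,b,z in[(.1,-.015,.153),(.1,.015,.153),(.14,.015,.153),(.14,-.015,.153),(.12,.024,.135),(.145,0.015,.15),(.145,-.015,.15)]:
        pts.append([*(C+a*u+b*v),z])
    q=proj(c,pts);print(q.round(1).tolist())
    if n=="top": im=im[120:220,270:370];q=q-[270,120]
    k=600/im.shape[0];im=cv2.resize(im,None,fx=k,fy=k,interpolation=cv2.INTER_CUBIC)
    for p in q: cv2.circle(im,tuple(int(round((e+.5)*k)) for e in p),3,(255,0,0),-1)
    if n=="top": A=im
    else: B=im
B=cv2.resize(B,(420,315));D=np.zeros((600,800,3),np.uint8);D[:380,:380]=cv2.resize(A,(380,380));D[:315,380:]=B
cv2.imwrite("pics/chk.png",cv2.cvtColor(D,cv2.COLOR_RGB2BGR))
plan(C+.12*u+.001*v,.130,-1.15)
E
```

```text
[[335.3, 159.8], [323.6, 159.6], [323.7, 144.3], [335.3, 144.5], [318.9, 153.2], [323.5, 142.6], [335.1, 142.9]]
[[240.3, 301.2], [271.8, 301.2], [271.0, 336.2], [240.8, 336.2], [279.0, 307.1], [270.8, 338.1], [241.0, 338.1]]
psi now -1.17 pos [ 0.5809 -0.0504  0.2349] travel cm (tool) [-11.46   0.43  10.46] twist z deg -0.02 t 7.4667
```

View pics/chk.png

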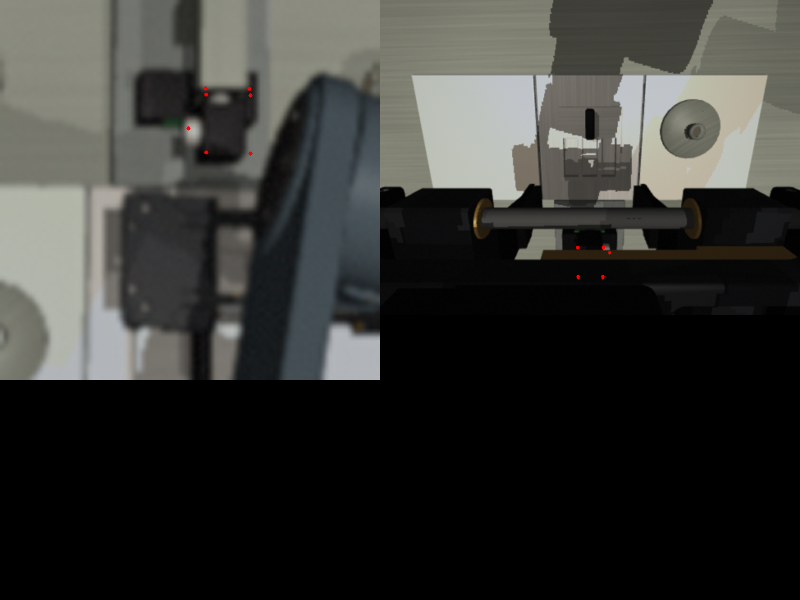

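The overlay fits the grip block within about 2 mm; the block looks slightly to the +y side. The mould lies between the seams. I'll measure it after the release.

```bash
python3 - <<'E'
from h import *
c=cam("wrist");im=c["frame"];y0,x0=120,170
cv2.imwrite("pics/w5.png",cv2.cvtColor(cv2.resize(im[y0:y0+115,x0:x0+160],(800,575),interpolation=cv2.INTER_CUBIC),cv2.COLOR_RGB2BGR))
import pickle;pickle.dump(c,open("w5.pkl","wb"))
E
```

```text
(no output)
```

View pics/w5.png

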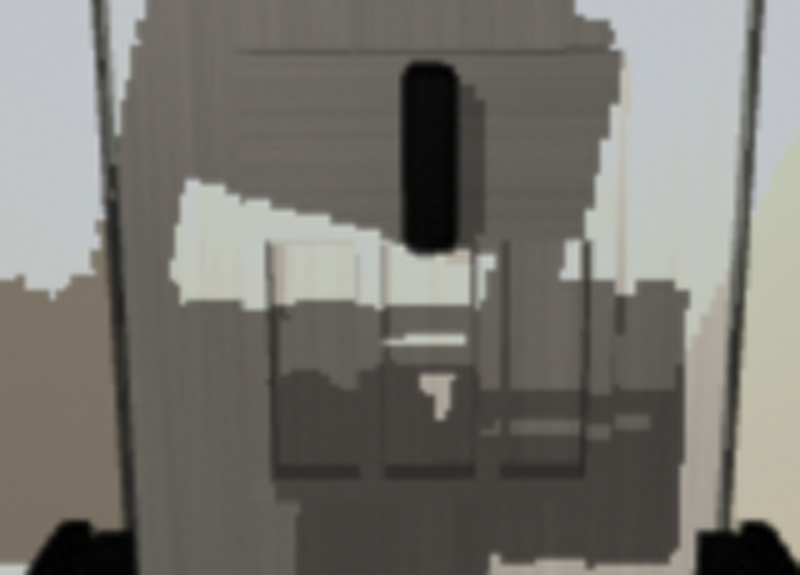

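The mould's front edge runs from (238,50) to (622,50), and its cavities from x=270 to 588, level with the picture. The seams' inner edges at that row are at x≈108 and 748.

```bash
python3 - <<'E'
from h import *
import pickle;c=pickle.load(open("w5.pkl","rb"))
P=lambda L,z:ray(c,np.array([170,120])+(np.array(L)+.5)/5-.5,z)[:,:2]
y=np.radians(-1.15);Rm=np.array([[np.cos(y),np.sin(y)],[-np.sin(y),np.cos(y)]])
for n,L,z in(("mould front",[(238,50),(622,50)],.052),("cav",[(270,260),(588,260),(275,470),(583,470)],.052),("fin",[(403,80),(458,80),(403,240),(458,240)],.086),("seams",[(107,50),(749,50),(130,450),(725,450)],.03)): print(n,(P(L,z)@Rm.T).round(4).tolist())
C=np.array([.5752,-.0469]);print("C",Rm@C)
E
```

```text
mould front [[0.5198, -0.0794], [0.5199, 0.0093]]
cav [[0.5688, -0.0734], [0.5689, 0.003], [0.622, -0.0736], [0.6221, 0.0035]]
fin [[0.5249, -0.041], [0.5249, -0.0295], [0.5585, -0.0411], [0.5585, -0.0293]]
seams [[0.5204, -0.1144], [0.5205, 0.0437], [0.6238, -0.1144], [0.6239, 0.0438]]
C [ 0.57602542 -0.03534632]
```

The mould is centred and square within about 1 mm. Next is the thermometer grip.

Request:
move_arm --commands '[{"hand":7,"travel":[-3.0,0.13,0],"twist":[0,0,0]},{"hand":7,"travel":[-3.0,0.13,0],"twist":[0,0,0]},{"hand":7,"travel":[-3.0,0.13,0],"twist":[0,0,0]},{"hand":7,"travel":[-2.46,0.14,0],"twist":[0,0,0]},{"hand":7,"travel":[0,0,0],"twist":[0,0,0]}]'

```text
time: 7.93
position: [0.7009, -0.0478, 0.235]
tool_rot: [0.01, 1.0, -0.0, 0.002]
ft_force: [0.5, -0.2, 0.3]
grip_width: 0.0701
grip_force: 0.0
```

Request:
move_arm --commands '[{"hand":7,"travel":[0,0,0],"twist":[0,0,0]},{"hand":7,"travel":[0,0,2],"twist":[0,0,0]},{"hand":7,"travel":[0,0,2],"twist":[0,0,0]},{"hand":7,"travel":[0,0,0],"twist":[0,0,0]},{"hand":7,"travel":[0,0,0],"twist":[0,0,0]}]'

```text
time: 8.35
position: [0.6947, -0.0474, 0.1944]
tool_rot: [0.01, 1.0, 0.0, -0.002]
ft_force: [0.2, 0.8, 0.5]
grip_width: 0.0699
grip_force: 0.0
```

```bash
python3 - <<'E'
from h import *
C=np.array([.5752,-.0469]);y=np.radians(-1.15);u=np.array([np.cos(y),np.sin(y)]);v=np.array([-u[1],u[0]])
plan(C+.12*u+.002*v,.130,-1.15)
c=cam("side");im=c["frame"]
cv2.imwrite("pics/s6.png",cv2.cvtColor(cv2.resize(im[170:320,260:440],(720,600),interpolation=cv2.INTER_CUBIC),cv2.COLOR_RGB2BGR))
E
```

```text
psi now -1.17 pos [ 0.6947 -0.0474  0.1944] travel cm (tool) [-0.08  0.    6.44] twist z deg -0.02 t 8.35
```

View pics/s6.png

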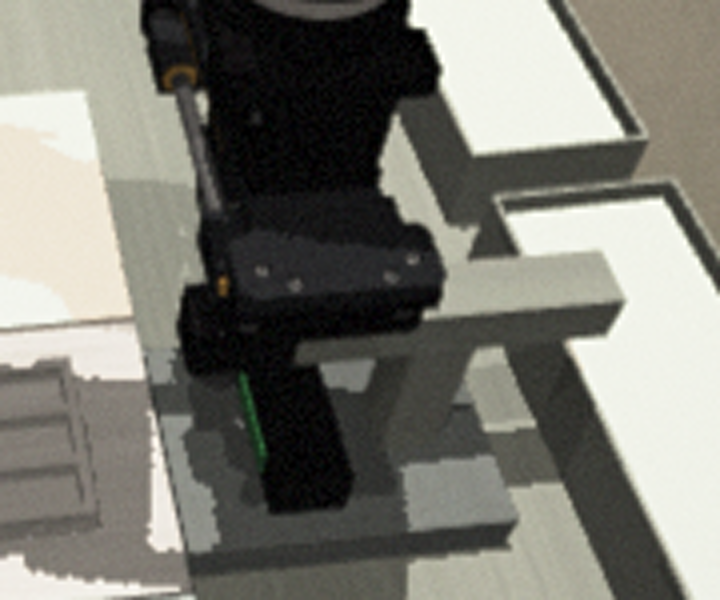

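The side view shows the gripper over the grip block, clear of the sleeve, though the fingers themselves are hard to see against the black. Descending with the fingers open and watching the force.

Request:
move_arm --commands '[{"hand":7,"travel":[-0.05,0,1.6],"twist":[0,0,0]},{"hand":7,"travel":[0,0,1.6],"twist":[0,0,0]},{"hand":7,"travel":[0,0,1.6],"twist":[0,0,0]},{"hand":7,"travel":[0,0,1.6],"twist":[0,0,0]},{"hand":7,"travel":[0,0,0],"twist":[0,0,0]}]'

```text
time: 8.82
position: [0.6958, -0.0474, 0.1299]
tool_rot: [0.01, 1.0, 0.0, -0.002]
ft_force: [-1.2, -0.6, -0.5]
grip_width: 0.07
grip_force: 0.0
```

Request:
move_arm --commands '[{"hand":3.6,"travel":[0,0,0],"twist":[0,0,0]},{"hand":2,"travel":[0,0,0],"twist":[0,0,0]},{"hand":2,"travel":[0,0,0],"twist":[0,0,0]},{"hand":2,"travel":[0,0,0],"twist":[0,0,0]},{"hand":2,"travel":[0,0,0],"twist":[0,0,0]}]' --force 25

```text
time: 9.23
position: [0.6982, -0.0477, 0.1328]
tool_rot: [0.01, 1.0, -0.0, 0.001]
ft_force: [-0.4, 0.6, 0.4]
grip_width: 0.0444
grip_force: 0.8
```

Request:
move_arm --commands '[{"hand":2,"travel":[0,0,0],"twist":[0,0,0]},{"hand":2,"travel":[0,0,0],"twist":[0,0,0]},{"hand":2,"travel":[0,0,0],"twist":[0,0,0]}]'

```text
time: 9.48
position: [0.6982, -0.0485, 0.1325]
tool_rot: [0.01, 1.0, -0.001, 0.001]
ft_force: [-0.7, -1.4, 3.6]
grip_width: 0.0318
grip_force: 25.0
```

The opening is 31.8 mm, so the button is fully in. Pulling now.

Request:
move_arm --commands '[{"hand":2,"travel":[0.8,0,0],"twist":[0,0,0]},{"hand":2,"travel":[1.2,0,0],"twist":[0,0,0]},{"hand":2,"travel":[1.2,0,0],"twist":[0,0,0]},{"hand":2,"travel":[1.2,0,0],"twist":[0,0,0]},{"hand":2,"travel":[1.2,0,0],"twist":[0,0,0]}]'

```text
time: 9.9
position: [0.6428, -0.0475, 0.1325]
tool_rot: [0.01, 1.0, -0.001, 0.003]
ft_force: [3.4, -1.8, 3.4]
grip_width: 0.0321
grip_force: 25.0
```

Request:
move_arm --commands '[{"hand":2,"travel":[1.2,0,0],"twist":[0,0,0]},{"hand":2,"travel":[1.2,0,0],"twist":[0,0,0]},{"hand":2,"travel":[1.2,0,0],"twist":[0,0,0]},{"hand":2,"travel":[1.2,0,0],"twist":[0,0,0]},{"hand":2,"travel":[0.8,0,0],"twist":[0,0,0]}]'

```text
time: 10.32
position: [0.5865, -0.0463, 0.1325]
tool_rot: [0.01, 1.0, -0.001, 0.002]
ft_force: [4.2, -2.3, 2.1]
grip_width: 0.0318
grip_force: 25.0
```

Request:
move_arm --commands '[{"hand":2,"travel":[0.3,0,0],"twist":[0,0,0]},{"hand":2,"travel":[0.2,0,0],"twist":[0,0,0]},{"hand":2,"travel":[0,0,0],"twist":[0,0,0]},{"hand":2,"travel":[0,0,0],"twist":[0,0,0]}]'

```text
time: 10.65
position: [0.5821, -0.0462, 0.1325]
tool_rot: [0.01, 1.0, -0.001, 0.002]
ft_force: [3.3, -3.8, 7.6]
grip_width: 0.0314
grip_force: 25.0
```

Request:
move_arm --commands '[{"hand":2,"travel":[0.2,0,0],"twist":[0,0,0]},{"hand":2,"travel":[0.2,0,0],"twist":[0,0,0]},{"hand":2,"travel":[0.1,0,0],"twist":[0,0,0]},{"hand":2,"travel":[0,0,0],"twist":[0,0,0]},{"hand":2,"travel":[0,0,0],"twist":[0,0,0]}]'

```text
time: 11.07
position: [0.5781, -0.0461, 0.1325]
tool_rot: [0.01, 1.0, -0.001, 0.003]
ft_force: [4.5, -3.3, 5.2]
grip_width: 0.0317
grip_force: 25.0
```

Request:
move_arm --commands '[{"hand":2,"travel":[0.15,0,0],"twist":[0,0,0]},{"hand":2,"travel":[0.1,0,0],"twist":[0,0,0]},{"hand":2,"travel":[0,0,0],"twist":[0,0,0]},{"hand":2,"travel":[0,0,0],"twist":[0,0,0]},{"hand":2,"travel":[0,0,0],"twist":[0,0,0]}]'

```text
time: 11.48
position: [0.578, -0.0461, 0.1325]
tool_rot: [0.01, 1.0, -0.001, 0.005]
ft_force: [8.9, -2.8, 1.5]
grip_width: 0.0319
grip_force: 25.0
```

```bash
python3 - <<'E'
from h import *
c=cam("side");save(c,"s7");o=robot.get_obs();print(o["position"],o["ft_force"],o["grip_width"],o["time"])
E
```

```text
[ 0.57797162 -0.04614682  0.13252233] [ 9.00593345 -2.65883055  2.23362365] 0.031727191740125615 11.5333
```

View pics/s7.png

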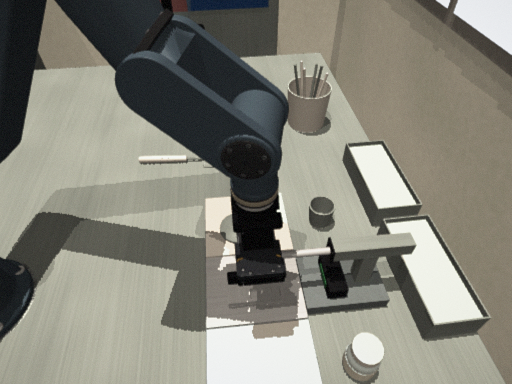

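The rod is fully drawn out, from (290,252) to (330,252), and the tool stopped moving while the force rose to 9 N. It is at the end stop with the button held in, so I'm handing in.

```bash
python3 -c "
from rig import robot
print(robot.hand_in())"
```

```text
the job is handed in; nothing more can be done
None
```

I slid the mould to the middle of the cold plate, square to it and within about 1 mm, and let go of it. I then pulled the thermometer out to its second stop and handed the job in at 11.5 s, still holding the grip there with the button pressed in; the hand-in gave no verdict.

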